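Lock the filter cap onto the fume extractor

ROBOT

A 6-joint arm with a two-finger parallel gripper is mounted at the origin on the work surface. World frame = base frame: x ahead of the robot, y to its left, z up, the work surface at z = 0. Lengths are in m, angles in degrees, forces in N, time in s.
With the tool pointing down it reaches from about 0.375 to 0.75 m from the base axis. Payload 9 kg.
Tool frame: the origin (TCP) lies where the fingers leave the gripper's body, on its centre line; the fingertips stand 73 mm ahead of it and the grasp point (between the pads) lies 54 mm ahead of it (robot.tip_reach is the distance from the TCP to the fingertips, in m); z points along the fingers, y is the line along which they close (so a half turn about z gives the same grasp; the last joint's range is limited). The gripper opens to 85 mm and grips with 20 to 120 N. Pads are 22 mm wide; open, the fingers measure 114 mm over their backs; the gripper's body (76 mm by 85 mm) begins 54 mm behind the grasp point. The pads swing forward as they close: fully open they stand 13 mm farther back than shut.
Start: joints at [-83.348, 5.964, 5.575, 89.605, 0, 77.527], TCP at [0.197, -0.567, 0.304] pointing down, gripper open.
Joint ranges: [-171.21, 171.21], [-48.23, 106.86], [-62.78, 66.21], [-105.2, 120.99], [-86.42, 89.51], [-180, 180]. Speed limits (degrees/s): [127.2, 127.2, 147.25, 180, 180, 180].

INTERFACE

Orientations are given as [roll, pitch, yaw] about the fixed x, y, z axes, in that order (R = Rz(yaw) Ry(pitch) Rx(roll)).
In Python, from plant import robot gives the robot as it stands. Calls block until the motion is done:
- robot.move_pose(position, orientation): joint-space move of the TCP to a pose.
- robot.line_to(position, vel=0.15, rotation=None, guard=None): straight line of the TCP; rotation=None keeps the orientation; vel is the mean speed in m/s. With guard (N) it stops when the force on the tool has changed by that much, and returns True; else False.
- robot.goto_joints(angles): joint-space move.
- robot.set_gripper(opening): finger opening in m; the grip force is fixed at half the most; returns when the fingers have stopped.
- robot.pause(seconds).
- robot.ik(position, orientation): joint angles nearest the present ones, or None.
- robot.observe(): the state.
- robot.grab_frame(name): name is "side" or "top" or "wrist"; returns the picture (480x640x3 uint8, blue, green, red); there is no depth.
- robot.get_calibration(name): a dict with "vertical_fov" (degrees; the focal length in pixels is half the picture's height over the tangent of half this angle, whatever the lens; pixels are square), "cx", "cy" (the principal point, pixels), "rvec" (rotation vector, rad) and "tvec" (3), from world to camera coordinates, as OpenCV has them. Camera axes: x right, y down, z forward; pixel columns grow to the right and rows downward; lengths in m; the calibration is good to about 2 mm. A picture is of the moment at which its call begins: read the wrist's pose just before it. get_calibration takes no time and is no camera call; for the wrist camera it gives the pose at the moment of the call.
A pose or a line that the arm cannot do raises robot.IKError and nothing moves.
- robot.job_done(): hands the job in; it is judged then, once.
The state is a dict: "time": time; "q": joint angles; "qvel": joint speeds; "joint_torque": joint torques, N m; "tool_pos": TCP position; "tcp_rot": TCP orientation; "ft_force": force on the tool from outside, world axes, zero at the start; "torque": the same for the moment, N m; "gripper_width": finger opening in m; "gripper_force": force on a finger pad.
Only numpy, scipy, OpenCV 4.12 (cv2) and the standard library are available. Lean on these libraries where they do the work, as an engineer would, in place of code of your own. Each camera call takes 0.05 s, during which the arm holds its last target. There are 200 camera calls.

TASK

Fit the white filter cap into the port of the bench fume extractor: pinch its two orange tabs together, set it down into the port, press it against the spring seat and turn it clockwise until it meets its stop, then let go so that the cap stays down and both tabs spring out into the lock ring's notches. Do not force it or crush the tabs, and leave the other things on the bench where they are.

Things in the scene. Friction and masses are not known exactly. Their poses are not given: they have to be found in the camera images.
- cap: Loose white filter cap, 0.12 to 0.21 kg. Origin: centre of the underside of its plug; z up its axis. Plug 60 mm across, 18 mm tall, foot bevelled. At its foot two lugs, 10 mm wide and 6 mm tall, reach out along cap +x and -x to 37 mm radius. Half a turn gives the same cap. It stands on its plug at the start.
- cap_disc (a point): On the cap's axis at its z 18 mm: underside of the white disc, 76 mm across and 8 mm thick, on top of the plug. Two yellow stop pegs, 8 mm wide, stick out of its rim along cap +x and -x, above the lugs, to 43.5 mm radius; a yellow stripe on the disc runs along x.
- tab_grip (a point): On the cap's axis at its z 63 mm: midway between the two orange tabs, a good height to pinch them. Upright paddles 24 mm wide along cap x, z 28 to 74, outer faces at y +28 and -28 mm: 56 mm across, 44 when pinched right in. Their low arms (z 29 to 35) end in teeth at 49.5 mm radius, 43.5 when pinched. Keep finger ends above cap z 43 to clear the lock ring.
- tab_a (a joint): Travel in m of the tab on the cap's +y side: 0 sprung right out, 0.006 pinched right in to its stop. It starts to move at 3 N and reaches the stop at 6 N. A pinch of 15 to 25 N a side holds and turns the cap well; over 35 N a side (70 N in all) crushes it.
- tab_b (a joint): Travel in m of the tab on the cap's -y side: 0 sprung right out, 0.006 pinched right in to its stop. It starts to move at 3 N and reaches the stop at 6 N. A pinch of 15 to 25 N a side holds and turns the cap well; over 35 N a side (70 N in all) crushes it.
- extractor: Fixed blue fume extractor; origin on the bench under the port's axis, z up. Grey top face 150 x 150 mm, 66 mm up; a blower box 85 mm high behind it (x 75 to 150 mm). The plate of the top is 8 mm thick. The cap may press on it with up to 30 N, all contacts added up.
- port (a point): Centre of the port's mouth in the grey top face, axes as the extractor's: a 64 mm bore with two slots, 17 mm wide, out to 39 mm radius on its +x and -x, in line with yellow dashes on the top. The cap's lugs go down through them, so it goes in with its x along the port's x, either way round, within about 5 degrees.
- seat_rest (a point): Top centre of the black spring seat (44 mm across), unpressed, 10 mm under the port's mouth: the cap's foot rests here, lugs in the slots. 4 mm lower (6.5 N) the lugs just clear the plate's underside; 8 mm lower (10.5 N) the disc bottoms on the plate. Turn at 5.5 to 8 mm lower. Locked and let go, the cap rises to 4 mm lower, lugs hooked under the plate.
- ring_top (a point): Centre of the aluminium lock ring's upper rim, 24 mm over the port; inside 93 mm, outside 104 mm across. Pinched teeth pass inside it, unpinched ones foul it. Set differently on each unit, it does not turn: after 45 to 75 degrees clockwise (from above) from the slots the cap's pegs meet its inner stops, and there the teeth face its two notches (red marks); 2 degrees off is still in.
- screwdriver: Red-handled screwdriver, 190 mm long, lying on the bench; leave alone.
- solder_reel: Blue reel 56 mm across, 40 mm tall, standing on its flange; origin at the underside; leave alone.
- valve_carton: Upright cardboard carton 45 x 45 x 110 mm, origin at the underside; leave alone.
- parts_bin: Yellow open parts bin 160 x 100 x 60 mm, origin at the underside; leave alone.
Mind the look-alikes: they are no part of the job. There is more than one size of the cap; the job needs the middle-sized.

How it is judged (in metres and radians):
On the way, in this order (a step that is already met when the one before it is completed fails the run):
1. the cap is lifted clear of the bench, both tabs pinched in (height (world z) of cap above 0.03 m and value of joint each of tab_a, tab_b above 0.0035 m), for 0.1 s.
2. the cap is pressed down in the port with both tabs pinched in (z of cap in the frame of port below -0.013 m and horizontal distance between cap and port below 0.004 m and value of joint each of tab_a, tab_b above 0.003 m), for 0.1 s.
At the end, for the whole second after the job is handed in: The cap sits locked in the port: origin at least 12 mm below the port mouth, within 4 mm of its axis, upright within 4 degrees, at rest; both tabs sprung out to within 1.5 mm of fully out (teeth in the notches); nothing touches it (z of cap in the frame of port below -0.012 m and horizontal distance between cap and port below 0.004 m and angle between cap's own z axis and vertical below 0.07 rad and value of joint each of tab_a, tab_b below 0.0015 m and linear speed of cap below 0.01 m/s).
It fails at once if the cap is forced against the extractor with more than 30 N (contact force between cap and extractor above 30 N).
It fails at once if the tabs are crushed: the fingers load the cap with more than 70 N in all (contact force between the fingers and cap above 70 N).
It fails at once if a bystander is moved more than 20 mm (distance of any of screwdriver, solder_reel, valve_carton, parts_bin from where it was at the start of the episode above 0.02 m).
It also fails if it takes over 64 s, if anything falls off the work surface, if the arm or the gripper's body presses on something with over 40 N, if the wrist force passes 120 N, or if a joint passes its speed limit or range.

## Working session

There is one attempt and no reset: what is moved stays moved. The work goes in short steps, each a Python script; the robot and the scene stay as the last script left them, time stands still between calls to the robot, and variables do not carry over. Pictures are saved under pics/ and viewed, at most 10 in all, crops included, and the job is handed in when it is done.

```bash
ls; mkdir -p pics; python3 - <<'E'
from plant import robot
import cv2
for n in("top","side"):
    cv2.imwrite(f"pics/{n}0.png",robot.grab_frame(n)); print(n,robot.get_calibration(n))
print(robot.observe())
E
```

```text
pics
top {'vertical_fov': 45.39465488176567, 'cx': 316.375088830145, 'cy': 242.02772801803684, 'rvec': array([ 2.10536685, -2.1395306 ,  0.20107946]), 'tvec': array([-7.32241448e-04,  5.79926456e-01,  1.19188757e+00])}
side {'vertical_fov': 48.09091750915381, 'cx': 324.2502185127303, 'cy': 238.15581153662532, 'rvec': array([ 0.16629111, -2.70861471,  1.50824513]), 'tvec': array([0.57519492, 0.13865602, 1.229572  ])}
{'time': 0.1, 'q': array([-8.33482931e+01,  5.99544866e+00,  5.53184171e+00,  8.96040233e+01,
        1.60955283e-03,  7.75278075e+01]), 'qvel': array([ 0.04839845, -0.05252556,  0.13770128,  0.07817261,  0.02478495,
       -0.01695632]), 'joint_torque': array([ 5.57978099e-03, -5.58208716e+01,  5.04718673e+01,  1.29983900e-02,
       -3.36822468e-04,  3.68507912e-06]), 'tool_pos': array([ 0.1965689, -0.5666685,  0.3032006]), 'tcp_rot': array([-1.79934313e+02, -1.61773781e-02,  1.91238892e+01]), 'ft_force': array([-0.21576835,  0.7318572 , -0.54979709]), 'torque': array([ 0.01551941, -0.05389924, -0.01242   ]), 'gripper_force': 0.0, 'gripper_width': 0.08550034660265556}
```

View pics/top0.png

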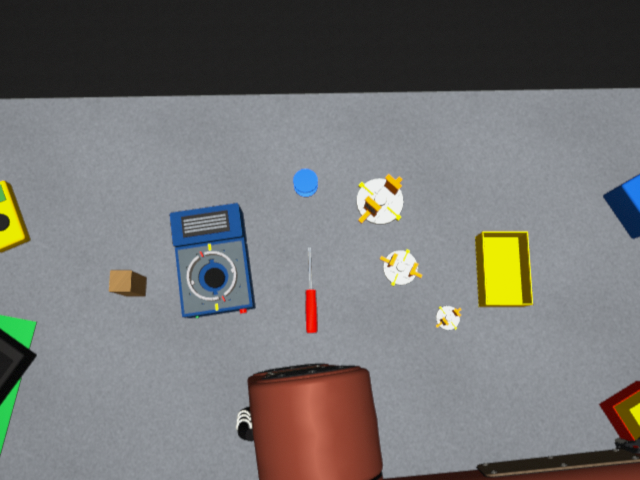

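View pics/side0.png

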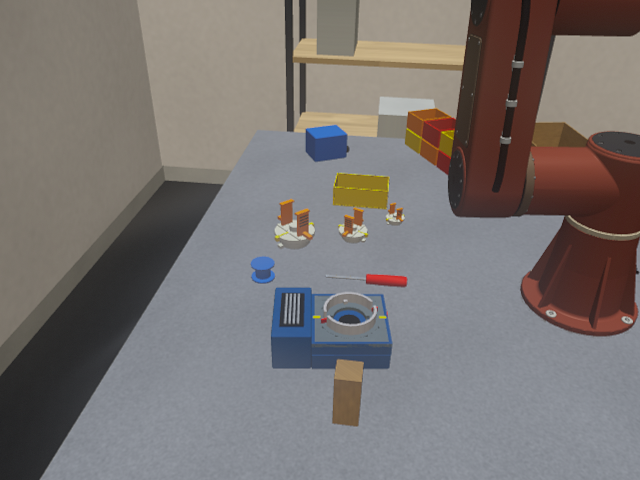

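The three caps in the top image are a large one at (380,200), a middle one at (401,267) and a small one at (448,318). I choose (401,267): its disc is about 36 px across, which fits 76 mm. The port is at (212,277).

```bash
cat > h.py <<'E'
import numpy as np, cv2
from plant import robot
def cam(c):
    f=240/np.tan(np.radians(c["vertical_fov"]/2)); K=np.array([[f,0,c["cx"]],[0,f,c["cy"]],[0,0,1]])
    R=cv2.Rodrigues(np.array(c["rvec"],float))[0]; return K,R,np.array(c["tvec"],float).ravel()
def back(c,uv,z):
    K,R,t=cam(c); o=-R.T@t; d=R.T@np.linalg.inv(K)@np.array([uv[0],uv[1],1.]); return o+d*(z-o[2])/d[2]
def proj(c,P):
    K,R,t=cam(c); return cv2.projectPoints(np.atleast_2d(np.array(P,float)),cv2.Rodrigues(R)[0],t,K,None)[0].reshape(-1,2)
E
python3 - <<'E'
from h import *
c=robot.get_calibration("top"); im=cv2.imread("pics/top0.png")
for n,uv,z in[("cap",(401,267),.026),("big",(380,201),.03),("small",(448,318),.02),("port",(211,276),.09),("dash+",(209.5,247),.066),("dash-",(216.5,307),.066),("carton",(120,281),.11),("reel",(305,180),.04),("sd",(310,250),.01)]: print(n,back(c,uv,z).round(4))
a=cv2.resize(im[235:300,370:435],(400,400),interpolation=cv2.INTER_CUBIC); b=cv2.resize(im[230:320,165:255],(400,400),interpolation=cv2.INTER_CUBIC)
cv2.imwrite("pics/crop.png",np.hstack([a,b]))
E
```

```text
cap [ 0.5263 -0.1958  0.026 ]
big [ 0.6761 -0.1546  0.03  ]
small [ 0.4133 -0.2942  0.02  ]
port [0.5045 0.2111 0.09  ]
dash+ [0.5706 0.2199 0.066 ]
dash- [0.4417 0.2027 0.066 ]
carton [0.4945 0.3937 0.11  ]
reel [0.7249 0.0132 0.04  ]
sd [0.5704 0.0045 0.01  ]
```

View pics/crop.png

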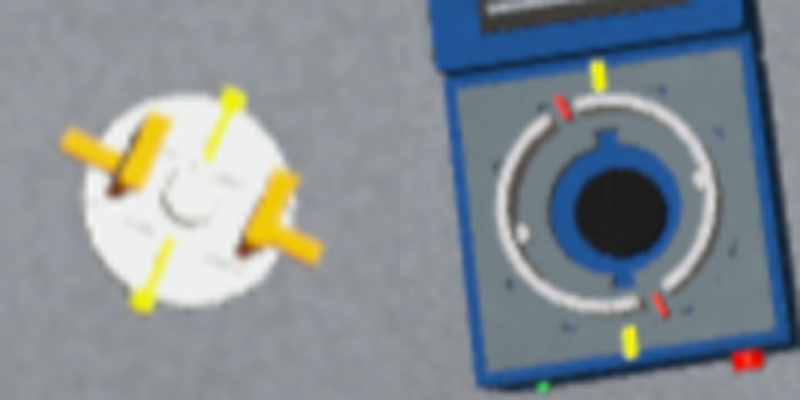

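The crop confirms the middle cap. Its yellow pegs are at full-image (407.9,251.3) and (393.1,283.8). The port's red notch marks sit about 20° anticlockwise of the +x dash, so I expect a turn of about 70°. Next I'll take close wrist views of both.

```bash
python3 - <<'E'
from h import *
c=robot.get_calibration("top")
a=back(c,(407.9,251.25),.022);b=back(c,(393.1,283.75),.022)
cy=np.degrees(np.arctan2(*(a-b)[1::-1])); print("cap",(a+b)/2,cy)
p=back(c,(209.5,247),.066);q=back(c,(216.5,307),.066);py=np.degrees(np.arctan2(*(p-q)[1::-1]));print("port",(p+q)/2,py)
for P,ys in(((.526,-.196,.25),(cy,cy+180)),((.506,.211,.25),(py,py-75,py+180,py+105))):
    for y in ys:
        s=robot.ik(P,[180,0,y]); print(y, None if s is None else np.round(s,1))
for n,P,y in(("cap",(.526,-.196,.30),cy),("port",(.506,.211,.33),py)):
    robot.move_pose(P,[180,0,y]); robot.pause(.3)
    w=robot.get_calibration("wrist"); cv2.imwrite(f"pics/w{n}.png",robot.grab_frame("wrist"))
    np.save(f"w{n}.npy",w,allow_pickle=True); K,R,t=cam(w); print(n,-R.T@t,R[2],robot.observe()["tool_pos"],robot.observe()["time"])
E
```

```text
cap [ 0.52593819 -0.1953566   0.022     ] -26.48842580284074
port [0.50613792 0.21128053 0.066     ] 7.601688852301116
-26.48842580284074 [-33.8  -1.   -7.2  83.8   0.  172.7]
153.51157419715926 [-33.8  -1.   -7.2  83.8   0.   -7.3]
7.601688852301116 [   9.    -3.3   -9.4   83.9    0.  -178.6]
-67.39831114769888 [   9.    -3.3   -9.4   83.9    0.  -103.6]
187.60168885230112 [ 9.  -3.3 -9.4 83.9  0.   1.4]
112.60168885230112 [ 9.  -3.3 -9.4 83.9  0.  76.4]
cap [ 0.58886068 -0.22762202  0.36904852] [-0.24123545  0.12049621 -0.96295697] [ 0.5259253  -0.19630295  0.29998901] 2.25
port [0.57560675 0.21943745 0.39907918] [-0.26729663 -0.03607807 -0.96293867] [0.50599241 0.21099213 0.32998103] 7.6333
```

View pics/wcap.png

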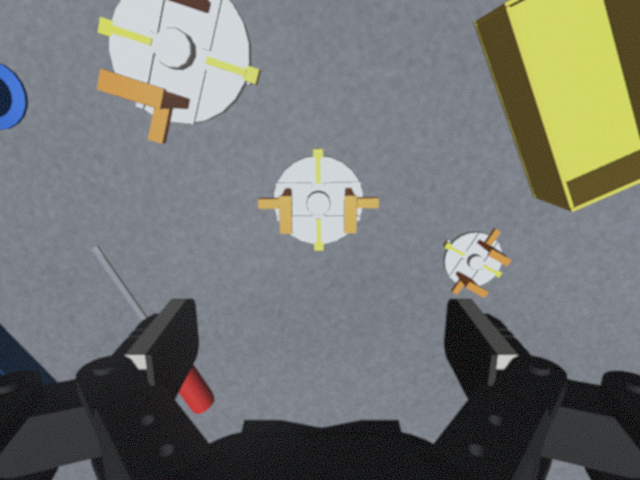

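View pics/wport.png

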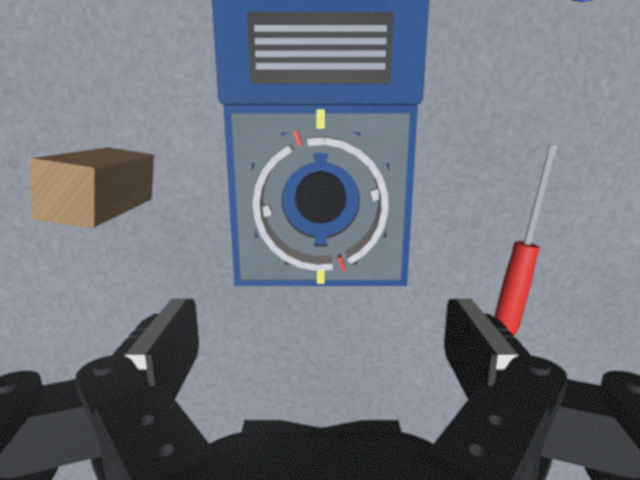

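The wrist view shows the middle cap's pegs at (318,155) and (319,247). The port dashes are at (320,119) and (320,277), and the red marks at (297,139) and (340,263). I'll segment these for precision.

```bash
cat >> h.py <<'E'
def blobs(im,roi,lo,hi,mn=15):
    x0,y0,x1,y1=roi; m=cv2.inRange(cv2.cvtColor(im[y0:y1,x0:x1],cv2.COLOR_BGR2HSV),lo,hi)
    n,_,s,ce=cv2.connectedComponentsWithStats(m); return [(ce[i]+[x0,y0],s[i]) for i in range(1,n) if s[i][4]>=mn]
E
python3 - <<'E'
from h import *
wc=np.load("wcap.npy",allow_pickle=True).item(); wp=np.load("wport.npy",allow_pickle=True).item()
ic=cv2.imread("pics/wcap.png"); ip=cv2.imread("pics/wport.png")
print("orange",[(b[0].round(1),b[1]) for b in blobs(ic,(240,140,400,260),(8,120,80),(22,255,255))])
print("yellow",[(b[0].round(1),b[1]) for b in blobs(ic,(240,140,400,260),(24,80,80),(36,255,255))])
print("py",[(b[0].round(1),b[1]) for b in blobs(ip,(230,100,420,290),(24,80,80),(36,255,255),5)])
R=blobs(ip,(230,100,420,290),(0,100,80),(10,255,255),5)+blobs(ip,(230,100,420,290),(170,100,80),(180,255,255),5)
print("red",[(b[0].round(1),b[1]) for b in R])
k=blobs(ip,(270,150,370,250),(0,0,0),(180,255,50),300); print("black",[(b[0].round(1),b[1],back(wp,b[0],.056)) for b in k])
# disc white fit
g=cv2.inRange(cv2.cvtColor(ic,cv2.COLOR_BGR2HSV),(0,0,165),(180,40,255)); g[:140]=0;g[260:]=0;g[:,:240]=0;g[:,400:]=0
pt=np.argwhere(g)[:,::-1]; hull=cv2.convexHull(pt.astype(np.int32)); e=cv2.fitEllipse(hull); print("disc",e,back(wc,e[0],.026))
for u in((318,155),(319,247)): print(back(wc,u,.022))
E
```

```text
orange [(array([280.1, 209.9]), array([ 19,  50,  32,  43, 572], dtype=int32)), (array([355.4, 209.9]), array([105,  50,  33,  43, 530], dtype=int32))]
yellow [(array([317.6, 161.6]), array([ 73,   9,  10,  34, 178], dtype=int32)), (array([318.2, 238.2]), array([ 74,  79,   9,  32, 152], dtype=int32))]
py [(array([320.3, 118.6]), array([ 87,  10,   8,  18, 138], dtype=int32)), (array([320. , 276.6]), array([ 87, 171,   7,  13,  84], dtype=int32))]
red [(array([297.5, 138. ]), array([64, 31,  8, 15, 60], dtype=int32)), (array([341.3, 263.2]), array([109, 156,   6,  15,  46], dtype=int32)), (array([338.4, 257. ]), array([108, 155,   2,   5,   5], dtype=int32))]
black [(array([326.6, 198.7]), array([ 35,  22,  40,  50, 756], dtype=int32), array([0.51046743, 0.205822  , 0.056     ]))]
disc ((317.93560791015625, 199.841552734375), (88.17338562011719, 90.75337219238281), 94.47892761230469) [ 0.52979344 -0.19527305  0.026     ]
[ 0.56266846 -0.21179107  0.022     ]
[ 0.49115176 -0.17690225  0.022     ]
```

```bash
python3 - <<'E'
from h import *
wc=np.load("wcap.npy",allow_pickle=True).item(); wp=np.load("wport.npy",allow_pickle=True).item()
ic=cv2.imread("pics/wcap.png"); ip=cv2.imread("pics/wport.png")
a=back(wc,(317.6,149),.024);b=back(wc,(318.6,250),.024);print("pegs",a,b,np.linalg.norm(a-b),(a+b)/2)
# paddle tops: bbox
y1,y2=back(wc,(317.6,161.6),.026),back(wc,(318.2,238.2),.026);print("capyaw",np.degrees(np.arctan2(*(y1-y2)[1::-1])))
d1,d2=back(wp,(320.3,110),.066),back(wp,(320,284),.066);print("dash ends",d1,d2,(d1+d2)/2,np.linalg.norm(d1-d2),np.degrees(np.arctan2(*(d1-d2)[1::-1])))
h=cv2.cvtColor(ip,cv2.COLOR_BGR2HSV)
g=cv2.inRange(h,(0,0,165),(180,45,255)); g[:125]=0;g[280:]=0;g[:,:240]=0;g[:,400:]=0
n,l,s,c=cv2.connectedComponentsWithStats(g); print(s[1:][s[1:,4]>20])
pt=np.argwhere(np.isin(l,[i for i in range(1,n) if s[i,4]>150]))[:,::-1]
hull=cv2.convexHull(pt.astype(np.int32)); e=cv2.fitEllipse(hull); P=back(wp,e[0],.09); print("ring",e,P, 104/1000*np.array([1]))
for du in(-e[1][0]/2,e[1][0]/2): print(back(wp,(e[0][0]+du,e[0][1]),.09))
k=h[...,2]<55; m=np.zeros_like(k); m[160:235,280:360]=1; kk=np.argwhere(k&m)[:,::-1]; e=cv2.fitEllipse(cv2.convexHull(kk.astype(np.int32))); print("seat",e,back(wp,e[0],.056))
r1,r2=back(wp,(297.5,138),.088),back(wp,(341.0,262.6),.088);print("red",(r1+r2)/2,np.linalg.norm(r1-r2),np.degrees(np.arctan2(*(r1-r2)[1::-1])))
# stops
for u in((266,211),(375,196)): print("stop",back(wp,u,.09))
E
```

```text
pegs [ 0.56728865 -0.21375827  0.024     ] [ 0.4894146  -0.17565205  0.024     ] 0.08669747053117473 [ 0.52835163 -0.19470516  0.024     ]
capyaw -26.198183546569688
dash ends [0.58038276 0.22043238 0.066     ] [0.4375865 0.2017176 0.066    ] [0.50898463 0.21107499 0.066     ] 0.14401741485664699 7.466589945809209
[[ 307  138   82  126 1447]
 [ 252  146   81  126 1283]
 [ 263  206    8   11   70]]
ring ((320.19232177734375, 203.91380310058594), (133.0742645263672, 136.4162139892578), 87.8801498413086) [0.51231626 0.21144356 0.09      ] [0.104]
[0.50565243 0.26146172 0.09      ]
[0.51898107 0.16141798 0.09      ]
seat ((320.35699462890625, 196.86520385742188), (47.505104064941406, 49.63376998901367), 179.9786834716797) [0.51133619 0.21121953 0.056     ]
red [0.51271041 0.21153483 0.088     ] 0.10209272112975347 26.497278842604885
stop [0.50141115 0.25165011 0.09      ]
stop [0.52380682 0.17125276 0.09      ]
```

```bash
python3 - <<'E'
from h import *
for n,P,y in(("port2",(.511,.211,.33),187.5),("cap2",(.528,-.195,.30),153.8)):
    robot.move_pose(P,[180,0,y]); robot.pause(.3)
    w=robot.get_calibration("wrist"); im=robot.grab_frame("wrist"); cv2.imwrite(f"pics/w{n}.png",im); np.save(f"w{n}.npy",w,allow_pickle=True)
    h=cv2.cvtColor(im,cv2.COLOR_BGR2HSV); print(n,robot.observe()["time"])
    Y=blobs(im,(230,90,420,300),(24,80,80),(36,255,255),20); print([(b[0].round(1),b[1]) for b in Y])
    Y=sorted(Y,key=lambda b:b[0][1]); t,b=Y[0],Y[-1]
    rt=t[1][1]+90; rb=b[1][1]+b[1][3]+90; z=.066 if n[0]=="p" else .024
    d1,d2=back(w,(t[0][0],rt),z),back(w,(b[0][0],rb),z); print("ends",(d1+d2)/2,np.linalg.norm(d1-d2),np.degrees(np.arctan2(*(d1-d2)[1::-1])))
    if n[0]=="p":
        k=h[...,2]<55; m=np.zeros_like(k); m[150:245,275:365]=1; kk=np.argwhere(k&m)[:,::-1]; e=cv2.fitEllipse(cv2.convexHull(kk.astype(np.int32))); print("seat",e,back(w,e[0],.056))
    g=cv2.inRange(h,(0,0,165),(180,45,255)); g[:125]=0;g[285:]=0;g[:,:240]=0;g[:,400:]=0
    nn,l,s,c=cv2.connectedComponentsWithStats(g)
    pt=np.argwhere(np.isin(l,[i for i in range(1,nn) if s[i,4]>150]))[:,::-1]
    e=cv2.fitEllipse(cv2.convexHull(pt.astype(np.int32))); print("white",e,back(w,e[0],.09 if n[0]=="p" else .026))
    if n[0]=="p":
        R=blobs(im,(230,100,420,300),(0,100,80),(10,255,255),20); print([(b[0].round(1),b[1]) for b in R])
        if len(R)>1:
            r1,r2=back(w,R[0][0],.088),back(w,R[-1][0],.088); print("red",(r1+r2)/2,np.linalg.norm(r1-r2),np.degrees(np.arctan2(*(r1-r2)[1::-1])))
a=cv2.imread("pics/wport2.png")[90:300,200:440];b=cv2.imread("pics/wcap2.png")[90:300,200:440]
cv2.imwrite("pics/c2.png",cv2.resize(np.hstack([a,b]),(800,350),interpolation=cv2.INTER_CUBIC))
E
```

```text
port2 10.6333
[(array([322.5, 117.1]), array([ 89,  18,   8,  19, 147], dtype=int32)), (array([322.5, 275.3]), array([ 89, 180,   8,  12,  93], dtype=int32))]
ends [0.51008866 0.21114487 0.066     ] 0.1437320454683781 -172.4451880807417
seat ((322.44989013671875, 195.62586975097656), (47.68934631347656, 49.43483352661133), 170.12754821777344) [0.50835309 0.21092929 0.056     ]
white ((322.51507568359375, 202.31605529785156), (133.68853759765625, 137.08262634277344), 85.28314208984375) [0.50713409 0.21071422 0.09      ]
[(array([263.4, 100.7]), array([26,  0, 16,  3, 37], dtype=int32)), (array([299.6, 136.1]), array([66, 29,  8, 15, 57], dtype=int32)), (array([343.5, 261.6]), array([111, 155,   6,  14,  46], dtype=int32))]
red [0.49632873 0.19641531 0.088     ] 0.1353772348102383 -146.64125369010725
cap2 12.4917
[(array([320.5, 159.8]), array([ 86,  56,  10,  35, 184], dtype=int32)), (array([320.6, 235.2]), array([ 86, 127,  10,  32, 160], dtype=int32))]
ends [ 0.52917229 -0.19502788  0.024     ] 0.08827640770824813 153.89097036482485
white ((320.54156494140625, 197.60848999023438), (88.52371978759766, 90.02539825439453), 86.68074035644531) [ 0.5275507  -0.19424396  0.026     ]
```

View pics/c2.png

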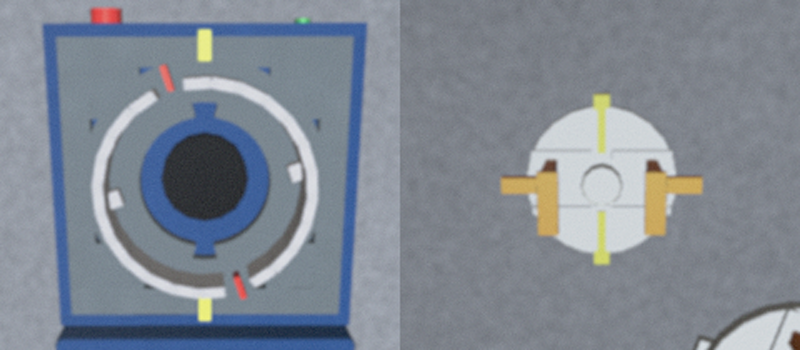

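The flipped views cancel the height bias. That puts the port at (0.5097, 0.2111) with yaw 7.5°, the cap at (0.5287, -0.1948) with yaw 153.85°, and the turn at about 71°. Now I'll grasp the cap, closing in small steps.

```bash
python3 - <<'E'
from h import *
P=np.array([.5287,-.1948,.119])
robot.line_to([P[0],P[1],.2],vel=.15,rotation=[180,0,153.85])
print(robot.line_to(P,vel=.08,guard=8)); o=robot.observe();print(o["tool_pos"],o["time"])
for w in(.058,.052,.048,.046,.045,.044,.0435,.043,.0425,.042,.0415,.041,.0405,.040):
    robot.set_gripper(w); o=robot.observe(); print(w,round(o["gripper_width"],4),round(o["gripper_force"],1),o["ft_force"].round(1),round(o["time"],2))
    if o["gripper_force"]>17: break
E
```

```text
False
[ 0.5290616  -0.1950263   0.11967194] 14.4667
0.058 0.0581 0.0 [-0.   0.5  0.2] 14.86
0.052 0.052 3.9 [-1.3  0.8  3.6] 15.09
0.048 0.0484 4.9 [-2.   0.3  4.4] 15.31
0.046 0.0462 5.4 [-1.4  0.2  5.8] 15.53
0.045 0.0451 5.6 [-0.1  1.   7.3] 15.74
0.044 0.044 5.9 [-2.3  1.   6.3] 15.96
0.0435 0.0434 6.1 [-1.2  1.7  7.1] 16.18
0.043 0.0433 10.3 [-2.5  0.1  8.2] 16.39
0.0425 0.0428 14.6 [-2.7  1.3  9.5] 16.61
0.042 0.0424 19.0 [-2.4  1.1  9.7] 16.82
```

```bash
python3 - <<'E'
from h import *
def s(t):
    o=robot.observe(); print(t,o["tool_pos"].round(4),o["tcp_rot"].round(2),"w",round(o["gripper_width"],4),"f",round(o["gripper_force"],1),o["ft_force"].round(1),round(o["time"],2))
robot.pause(.2); s("pre")
robot.line_to([.5287,-.1948,.16],vel=.06); s("lift")
robot.line_to([.5287,-.1948,.27],vel=.12)
robot.move_pose([.5097,.2111,.27],[180,0,187.5]); robot.pause(.3); s("over")
robot.line_to([.5097,.2111,.225],vel=.08); robot.pause(.3); s("above ring")
a=robot.grab_frame("wrist")[90:410,100:540]; c=robot.get_calibration("wrist"); b=robot.grab_frame("side")[230:390,260:420]
t=robot.grab_frame("top")
np.save("wa.npy",c,allow_pickle=True)
cv2.imwrite("pics/ins.png",np.hstack([cv2.resize(a,(440,320)),cv2.resize(b,(320,320))]))
E
```

```text
pre [ 0.529  -0.1951  0.1201] [-1.7998e+02  6.0000e-02  1.5385e+02] w 0.0423 f 19.0 [-2.9  0.7 10.2] 17.02
lift [ 0.5286 -0.1947  0.1597] [ 1.7999e+02 -3.0000e-02  1.5385e+02] w 0.0423 f 17.5 [-0.9 -0.8 -1.9] 17.86
over [0.5099 0.2106 0.2699] [-180.     -0.   -172.56] w 0.0423 f 17.5 [-0.3 -0.3 -0.7] 20.73
above ring [0.5099 0.2111 0.2254] [ 1.800e+02  4.000e-02 -1.725e+02] w 0.0428 f 17.5 [-0.6 -0.1 -0.8] 21.75
```

View pics/ins.png

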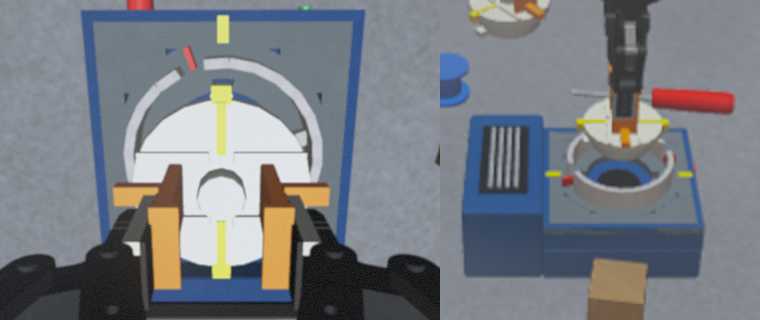

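The cap hangs upright and pinched, with its stripe in line with the port dashes (both at column 221 in the crop). I'll check its centring from the peg ends, then insert under guard.

```bash
python3 - <<'E'
from h import *
def s(t):
    o=robot.observe(); print(t,o["tool_pos"].round(4),o["tcp_rot"].round(2),"w",round(o["gripper_width"],4),"f",round(o["gripper_force"],1),o["ft_force"].round(1),round(o["torque"][2],2),round(o["time"],2))
c=np.load("wa.npy",allow_pickle=True).item()
a,b=back(c,(321,176),.129),back(c,(321,368),.129); print("pegs",a,b,(a+b)/2,np.linalg.norm(a-b))
x,y=.5097,.2111
g=robot.line_to([x,y,.183],vel=.03,guard=5); s(f"in {g}")
if not g:
    for z in(.176,.174,.172,.1705,.1695,.169):
        g=robot.line_to([x,y,z],vel=.015,guard=9); robot.pause(.1); s(f"{z} {g}")
        if g or robot.observe()["ft_force"][2]>11: break
E
```

```text
pegs [0.46650928 0.20453719 0.129     ] [0.55332713 0.2159646  0.129     ] [0.50991821 0.21025089 0.129     ] 0.08756669151669981
in False [0.5098 0.2111 0.1832] [-1.800e+02  2.000e-02 -1.725e+02] w 0.0426 f 17.5 [ 0.4 -0.2 -1.4] -0.0 23.45
0.176 False [0.5097 0.2111 0.1761] [-180.    -0.  -172.5] w 0.042 f 17.9 [-0.5 -0.   0.6] 0.04 24.17
0.174 False [0.5098 0.2111 0.1742] [ 1.800e+02  2.000e-02 -1.725e+02] w 0.0424 f 18.2 [-1.2  0.2  3.1] -0.01 24.55
0.172 False [0.5098 0.2111 0.1722] [ 1.800e+02  2.000e-02 -1.725e+02] w 0.0422 f 18.6 [ 0.1 -0.1  4.4] -0.03 24.93
0.1705 False [0.5099 0.2111 0.1708] [-1.800e+02  3.000e-02 -1.725e+02] w 0.0426 f 18.8 [-1.9  0.1  6. ] 0.09 25.28
0.1695 False [0.5099 0.2111 0.1699] [ 1.800e+02  3.000e-02 -1.725e+02] w 0.0421 f 19.0 [-0.8  0.2  7.8] -0.02 25.63
0.169 False [0.5099 0.2111 0.1695] [-1.800e+02  3.000e-02 -1.725e+02] w 0.0423 f 19.0 [-1.8 -0.6  7.2] -0.01 25.98
```

```bash
python3 - <<'E'
from h import *
def s(t):
    o=robot.observe(); print(t,o["tool_pos"].round(4),o["tcp_rot"].round(2)[2],"w",round(o["gripper_width"],4),"f",round(o["gripper_force"],1),o["ft_force"].round(1),round(o["torque"][2],3),round(o["time"],2)); return o
p=[.5097,.2111,.1687]
robot.line_to(p,vel=.015,guard=9); robot.pause(.1); s("z")
for d in list(range(5,61,5))+[62,64,65.5,67]:
    robot.line_to(p,rotation=[180,0,187.5-d],guard=12); o=s(d)
    if abs(o["torque"][2])>.3 or o["ft_force"][2]>16: break
E
```

```text
z [0.5099 0.2112 0.1692] -172.5 w 0.0426 f 19.1 [-2.  -0.7  7.1] -0.03 26.33
5 [0.5101 0.2111 0.1693] -177.54 w 0.0425 f 19.1 [-1.   0.4  7.5] -0.027 26.58
10 [0.5102 0.2111 0.1694] 177.46 w 0.0423 f 19.1 [ 0.  -0.7  6.8] -0.004 26.83
15 [0.5103 0.2111 0.1694] 172.46 w 0.0424 f 19.1 [ 0.2 -0.6  6.3] -0.077 27.08
20 [0.5103 0.2111 0.1695] 167.46 w 0.0423 f 19.1 [ 0.6 -0.3  6.7] -0.081 27.33
25 [0.5103 0.2111 0.1695] 162.46 w 0.0423 f 19.1 [-0.9 -0.8  7.2] -0.05 27.58
30 [0.5103 0.2111 0.1695] 157.46 w 0.0423 f 19.1 [ 0.1 -0.4  7.2] -0.007 27.83
35 [0.5103 0.2111 0.1695] 152.46 w 0.0422 f 19.1 [ 0.3 -1.   6.9] -0.118 28.08
40 [0.5103 0.2111 0.1694] 147.46 w 0.0423 f 19.1 [0.4 0.1 7.4] -0.095 28.33
45 [0.5103 0.2111 0.1694] 142.46 w 0.0423 f 19.1 [-0.4  0.   7.4] -0.065 28.58
50 [0.5103 0.2111 0.1694] 137.46 w 0.0423 f 19.1 [ 0.7 -0.   6.7] -0.065 28.83
55 [0.5103 0.2111 0.1695] 132.45 w 0.0421 f 19.1 [ 0.4 -0.1  7.2] -0.099 29.08
60 [0.5103 0.2111 0.1695] 127.45 w 0.0425 f 19.1 [-0.1  0.1  7.6] -0.077 29.33
62 [0.5103 0.2111 0.1695] 125.48 w 0.0423 f 19.1 [-0.2 -0.6  7. ] -0.024 29.58
64 [0.5103 0.2111 0.1694] 123.48 w 0.0424 f 19.1 [-1.  -0.6  6.3] -0.076 29.83
65.5 [0.5103 0.2111 0.1695] 121.99 w 0.0424 f 19.1 [-0.3 -0.6  7. ] -0.053 30.08
67 [0.5103 0.2111 0.1694] 120.49 w 0.0423 f 19.1 [ 0.2 -0.3  8.3] -0.028 30.33
```

```bash
python3 - <<'E'
from h import *
p=[.5097,.2111,.1687]
for d in np.arange(67.5,77,.5):
    robot.line_to(p,rotation=[180,0,187.5-d],guard=12); robot.pause(.05)
    T=[]
    for _ in range(4): T.append(robot.observe()["torque"][2]); robot.pause(.02)
    o=robot.observe(); print(d,o["tcp_rot"].round(2)[2],np.mean(T).round(3),o["ft_force"].round(1),round(o["gripper_force"],1),round(o["time"],2))
    if abs(np.mean(T))>.3: break
E
```

```text
67.5 120.0 0.02 [ 0.  -0.4  6.4] 19.1 30.7
68.0 119.5 0.011 [-0.7 -0.2  7.6] 19.1 31.07
68.5 119.0 0.086 [-1.  -1.6  8. ] 19.1 31.43
69.0 118.51 0.227 [-0.3 -0.1  7.4] 19.1 31.8
69.5 118.02 0.281 [-2.  -0.1  8.3] 19.2 32.17
70.0 117.52 0.278 [-3.1 -3.4  8.9] 19.4 32.53
70.5 117.02 0.384 [-4.4 -2.3  9.2] 19.6 32.9
```

The stop is met at about 69°: torque rises from there, and the red marks predicted 71°. Releasing gently, then looking.

```bash
python3 - <<'E'
from h import *
for w in(.0435,.046,.050,.054,.058,.066):
    robot.set_gripper(w); o=robot.observe(); print(w,round(o["gripper_width"],4),round(o["gripper_force"],1),o["ft_force"].round(1),round(o["torque"][2],2),round(o["time"],2))
robot.line_to([.5097,.2111,.26],vel=.08,guard=8); robot.line_to([.5097,.2111,.31],vel=.1); robot.pause(.3)
print(robot.observe()["time"],robot.observe()["tool_pos"])
c=robot.get_calibration("wrist"); im=robot.grab_frame("wrist"); np.save("wf.npy",c,allow_pickle=True); cv2.imwrite("pics/wf_full.png",im)
b=robot.grab_frame("side")[270:380,260:400]
cv2.imwrite("pics/wf.png",np.hstack([cv2.resize(im[80:300,200:440],(436,400),interpolation=cv2.INTER_CUBIC),cv2.resize(b,(360,400))]))
E
```

```text
0.0435 0.0438 7.8 [-2.8 -1.5  7.7] 0.31 33.12
0.046 0.0461 5.4 [-1.3 -0.4  4.6] 0.13 33.33
0.05 0.0498 4.4 [-0.2 -1.2  5.4] 0.15 33.55
0.054 0.0541 3.5 [-0.8 -1.7  5. ] 0.13 33.77
0.058 0.0579 0.0 [ 0.1 -0.2  0.3] 0.01 33.98
0.066 0.0661 0.0 [ 0.6  0.6 -0.1] -0.04 34.23
36.475 [0.5095155  0.21107504 0.30946084]
```

View pics/wf.png

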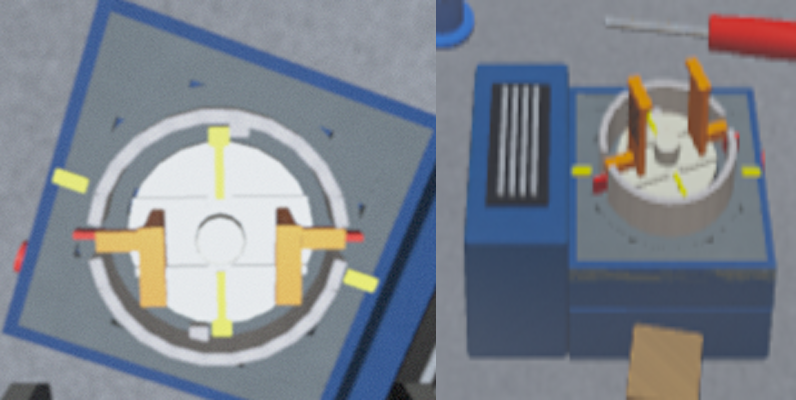

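The picture shows both arms reaching into the notches at the red marks (teeth at crop (95,240) and (346,237)). The pegs lie against the stops and the cap sits level. I'll check the tooth span numerically before handing in.

```bash
python3 - <<'E'
from h import *
c=np.load("wf.npy",allow_pickle=True).item(); im=cv2.imread("pics/wf_full.png")
B=[b for b in blobs(im,(200,80,440,300),(8,110,80),(22,255,255),150)]; print([b[1] for b in B])
l=min(b[1][0] for b in B)+200; r=max(b[1][0]+b[1][2] for b in B)+200
for z in(.082,.087): 
    A,D=back(c,(l,212),z),back(c,(r,211),z); print(np.linalg.norm(A-D),(A+D)/2)
for z in(.074,.078,):
    a,b=back(c,(200+219*.5505,80+127*.55),z),back(c,(200+222*.5505,80+335*.55),z); print(z,np.linalg.norm(a-b),(a+b)/2)
E
```

```text
[array([ 52, 117,  39,  52, 855], dtype=int32), array([152, 116,  39,  52, 811], dtype=int32)]
0.10169428091548414 [0.51094536 0.21176412 0.082     ]
0.09997972155439094 [0.51042574 0.21277194 0.087     ]
0.074 0.08763359678727563 [0.5109459  0.21168535 0.074     ]
0.078 0.08648264702665315 [0.51054112 0.21247146 0.078     ]
```

The tooth span measures about 100 mm, against 99 mm when fully out, and the cap is centred and down. Handing in.

```bash
python3 -c "
from plant import robot
print(robot.job_done())"
```

```text
the job is handed in; nothing more can be done
None
```

The middle-sized cap is locked in the port, with the tabs sprung out into both notches and the gripper clear, and the job is handed in; the final images support this, but no verdict came back.

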